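# Sort look-alike hubs by weight and shut the kit drawer

## Task

The turned hubs on the dark mat look alike, but some are solid and the others are hollow: lift each one to feel its weight, stand the heavy solid ones upright in the open kit drawer and the light hollow ones upright in the blue reject tray. Once all the solid hubs are in, push the drawer gently, without slamming, fully home until it seats at its detent. Leave everything else on the bench where it is.

Things in the scene. Friction and masses are not known exactly. Their poses are not given: they have to be found in the camera images.
- hub_a: one of four to six outwardly identical turned hubs: round base flange 54 mm across and 7 mm high, then a plain cylindrical boss 40 mm in diameter up to the flat top at 44 mm, which bears a dark dot; bare light metal. Stands upright on the dark mat. Origin: centre of its underside, z up the hub's axis. Either solid (0.36 to 0.48 kg) or hollow (0.12 to 0.18 kg, sealed, so the cavity cannot be seen); only its weight tells which. None if absent in this run.
- hub_b: one of four to six outwardly identical turned hubs: round base flange 54 mm across and 7 mm high, then a plain cylindrical boss 40 mm in diameter up to the flat top at 44 mm, which bears a dark dot; bare light metal. Stands upright on the dark mat. Origin: centre of its underside, z up the hub's axis. Either solid (0.36 to 0.48 kg) or hollow (0.12 to 0.18 kg, sealed, so the cavity cannot be seen); only its weight tells which. None if absent in this run.
- hub_c: one of four to six outwardly identical turned hubs: round base flange 54 mm across and 7 mm high, then a plain cylindrical boss 40 mm in diameter up to the flat top at 44 mm, which bears a dark dot; bare light metal. Stands upright on the dark mat. Origin: centre of its underside, z up the hub's axis. Either solid (0.36 to 0.48 kg) or hollow (0.12 to 0.18 kg, sealed, so the cavity cannot be seen); only its weight tells which. None if absent in this run.
- hub_d: one of four to six outwardly identical turned hubs: round base flange 54 mm across and 7 mm high, then a plain cylindrical boss 40 mm in diameter up to the flat top at 44 mm, which bears a dark dot; bare light metal. Stands upright on the dark mat. Origin: centre of its underside, z up the hub's axis. Either solid (0.36 to 0.48 kg) or hollow (0.12 to 0.18 kg, sealed, so the cavity cannot be seen); only its weight tells which. None if absent in this run.
- hub_e: one of four to six outwardly identical turned hubs: round base flange 54 mm across and 7 mm high, then a plain cylindrical boss 40 mm in diameter up to the flat top at 44 mm, which bears a dark dot; bare light metal. Stands upright on the dark mat. Origin: centre of its underside, z up the hub's axis. Either solid (0.36 to 0.48 kg) or hollow (0.12 to 0.18 kg, sealed, so the cavity cannot be seen); only its weight tells which. None if absent in this run.
- hub_f: one of four to six outwardly identical turned hubs: round base flange 54 mm across and 7 mm high, then a plain cylindrical boss 40 mm in diameter up to the flat top at 44 mm, which bears a dark dot; bare light metal. Stands upright on the dark mat. Origin: centre of its underside, z up the hub's axis. Either solid (0.36 to 0.48 kg) or hollow (0.12 to 0.18 kg, sealed, so the cavity cannot be seen); only its weight tells which. None if absent in this run.
- drawer (a joint): how far the kit drawer is open, m: 0 = home (blue front flush against the white cabinet), largest 0.20; starts 0.14 to 0.17 open. It runs along the cabinet's x axis with about 0.8 N of friction plus 6 N per m/s. A spring detent resists with 3 to 4 N more from about 14 to 7 mm open (let go there, the drawer springs back out a little); from about 3 mm on it snaps in and holds the drawer at 0.
- drawer_handle (a point): middle of the steel bar handle on the drawer's front, moves with the drawer. The bar is 11 mm thick, 110 mm long along y, its axis 50 mm above the bench and 35 mm in front of the drawer's blue front face (256 mm wide, from 6 to 78 mm above the bench). Axes as cabinet
- drawer_floor (a point): middle of the front end of the drawer's inner floor, just behind the 15 mm thick blue front, moves with the drawer; the floor is 26 mm above the bench, reaches from here 234 mm along +x and 218 mm wide in y; side walls 6 mm thick and 40 mm high. Axes as cabinet; only the part pulled out of the cabinet is open from above
- cabinet: low white one-drawer kit cabinet fixed to the bench, 270 deep, 260 wide, 90 mm high. Origin on the bench under the middle of the plane of the closed drawer's front face; x points into the cabinet (the direction in which the drawer closes), y to the left as seen facing the front, z up. Its roof begins 15 mm behind the origin, underside 80 mm above the bench
- tray_in (a point): centre of the inner floor of the blue reject tray, an open box fixed to the bench, outside 230 (x) x 160 (y) x 40 mm high, walls and floor 4 mm thick; x and y along its sides, z up
- tray: the blue reject tray itself. Origin: centre of its underside, axes as tray_in
- mat: thin dark rubber mat fixed on the bench, 250 (x) x 190 (y) x 3 mm; the hubs start on it. Origin: centre of its underside
- solvent: white plastic bottle with red cap, 52 mm across, 130 mm tall; loose, to be left where it is. Origin: centre of its underside, z up
- objective: spare microscope objective, dark metal, 38 mm across, 48 mm tall; loose, to be left where it is. Origin: centre of its underside, z up
- gauge: steel gauge block 35 x 30 x 20 mm; loose, to be left where it is. Origin: centre of its underside, z up
- dish: closed clear dish with brass specks, 50 mm across, 17 mm high; loose, to be left where it is. Origin: centre of its underside, z up
- tweezers: steel tweezers lying flat, 120 mm along their x axis, 6 mm high; loose, to be left where it is. Origin: centre of its underside, z up
- mouse: black computer mouse, 100 x 60 mm, 26 mm high; loose, to be left where it is. Origin: centre of its underside, z up
Things that resemble listed ones, but are neither listed nor needed, are in the scene too. What is shaped like the hub_b but red or yellow is not meant.

How it is judged:
By the outcome, as a careful person would: the job done as asked, in the order asked, and still so for the second after the job is handed in, with the robot touching nothing.
Of hub_a, hub_b, hub_c, hub_d, hub_e, hub_f only 4 to 6 are there at a start; the rules pass over those that are not, and their reading is None.
At some moment in a run one of hub_a, hub_b, hub_c, hub_d, hub_e, hub_f may be knocked a few centimetres aside while the robot is not near it.
It also fails if it takes over 210 s, if anything falls off the work surface, if the arm or the gripper's body presses on something with over 40 N, if the wrist force passes 120 N, or if a joint passes its speed limit or range.

## Robot

A 6-joint arm with a two-finger parallel gripper is mounted at the origin on the work surface. World frame = base frame: x ahead of the robot, y to its left, z up, the work surface at z = 0. Lengths are in m, angles in degrees, forces in N, time in s.
With the tool pointing down it reaches from about 0.35 to 0.875 m from the base axis. Payload 4.2 kg.
Tool frame: the origin (TCP) lies midway between the tips of the shut fingers; the grasp point (between the pads) lies 19 mm behind it; z points along the fingers, y is the line along which they close (so a half turn about z gives the same grasp; the last joint's range is limited). The gripper opens to 87 mm and grips with 3 to 60 N. Pads are 19 mm wide; open, the fingers measure 117 mm over their backs; the gripper's body (75 mm by 190 mm) begins 51 mm behind the grasp point.
Start: joints at [-51.99, 22.042, 0.453, 0, -68.411, -14.817], TCP at [0.246, -0.574, 0.223] pointing down, gripper open.
Joint ranges: [-179.83, 179.83], [-69.29, 118.12], [-61.27, 80.66], [-181.25, 117.63], [-171.15, -9.14], [-177.46, 177.46]. Speed limits (degrees/s): [159.86, 159.86, 180, 180, 180, 180].

## Interface

Orientations are given as [roll, pitch, yaw] about the fixed x, y, z axes, in that order (R = Rz(yaw) Ry(pitch) Rx(roll)).
In Python, from workcell import env gives the robot as it stands. The module is installed in compiled form; this text tells all that it offers. Calls block until the motion is done:
- env.goto(position, orientation): joint-space move of the TCP to a pose.
- env.move_straight(position, rotation=None, rate=0.15, force_limit=None): straight line of the TCP; rotation=None keeps the orientation; rate is the mean speed in m/s. With force_limit (N) it stops when the force on the tool has changed by that much, and returns True; else False.
- env.set_joints(angles): joint-space move.
- env.gripper_to(opening, grasp_force=None): opening from 0.0 (shut) to 1.0 (fully open); grasp_force is the grip in N (None keeps the last); returns when the fingers have stopped.
- env.dwell(seconds).
- env.inverse_kinematics(position, orientation): joint angles nearest the present ones, or None.
- env.read_state(): the state.
- env.grab_frame(name): name is "side" or "top"; returns a dict with "image" (400x640x3 uint8, blue, green, red), "fx", "fy", "cx", "cy" (pixels), "position" and "orientation" of the camera in the world. Camera axes: x right, y up, looking along -z (the intrinsics and any distortion apply to the point x, -y, -z); pixel columns grow to the right and rows downward; lengths in m; the calibration is good to about 2 mm. A picture is of the moment at which its call begins. There is no depth.
A pose or a line that the arm cannot do raises env.Unreachable and nothing moves.
- env.close_job(): hands the job in; it is judged then, once.
Trained networks look in a picture, given as the dict that the camera call returned (one of the last four; its "shot" number tells which), for a name from the list of things; names that differ only in an ending like _2 or _b are one class to them, and where a whole thing is asked for, a point or a joint stands for the part that bears it (a point fixed in the world has none). Each returns a list of dicts, best first, with "score" (0 to 1); they miss things now and then, are a little off and sometimes report something else, mostly with a low value. They report only what shows in the picture. A call takes as long as a camera call. They do not tell look-alikes from the thing itself.
- env.search_frame(picture, thing): "xyz" ([x, y, z] in m, in world coordinates, good to about 4 mm: the middle of the surface that is visible of it).
- env.trace(picture, thing): "mask" (400x640 bool, what is visible of it).
The state is a dict: "clock": time; "joint_positions": joint angles; "qvel": joint speeds; "joint_torque": joint torques, N m; "position": TCP position; "tool_rot": TCP orientation; "force": force on the tool from outside, world axes, zero at the start; "wrist_torque": the same for the moment, N m; "opening": opening from 0.0 (shut) to 1.0 (fully open); "finger_force": force on a finger pad.
Only numpy, scipy, OpenCV 4.12 (cv2) and the standard library are available. Lean on these libraries where they do the work, as an engineer would, in place of code of your own. Each camera call takes 0.05 s, during which the arm holds its last target. There are 200 camera calls.

## Working session

There is one attempt and no reset: what is moved stays moved. The work goes in short steps, each a Python script; the robot and the scene stay as the last script left them, time stands still between calls to the robot, and variables do not carry over. Pictures are saved under pics/ and viewed, at most 14 in all, crops included, and the job is handed in when it is done.

```bash
mkdir -p pics; ls; python3 - <<'E'
from workcell import env
import cv2
for n in ("top","side"):
    f=env.grab_frame(n); cv2.imwrite(f"pics/{n}0.png",f["image"])
    print(n,{k:v for k,v in f.items() if k!="image"})
    for t in ("hub_a","drawer_handle","drawer","cabinet","tray","mat","solvent","objective","gauge","dish","tweezers","mouse"):
        print(t,[(d["xyz"] if not hasattr(d["xyz"],'round') else d["xyz"].round(3).tolist(),round(d["score"],2)) for d in env.search_frame(f,t)])
print(env.read_state())
E
```

```text
pics
top {'fx': 448.52601008482634, 'fy': 448.52601008482634, 'cx': 316.2895946821395, 'cy': 200.71340021093454, 'position': array([0.53449126, 0.07135266, 0.99171465]), 'orientation': array([  1.67151256,   0.38321723, -91.29242282]), 'shot': 1}
hub_a [([0.7275, -0.0409, 0.0474], 0.93), ([0.8315, 0.1466, 0.0405], 0.9), ([0.5546, 0.0557, 0.047], 0.88), ([0.6442, 0.1362, 0.0481], 0.78), ([0.5651, 0.1477, 0.0472], 0.71), ([0.5642, -0.0599, 0.0427], 0.66), ([0.4697, 0.0574, 0.0472], 0.62), ([0.6443, 0.0553, 0.0436], 0.57), ([0.4652, 0.1512, 0.0516], 0.56)]
drawer_handle [([0.6072, -0.2759, 0.0182], 0.83), ([0.505, 0.3528, 0.0072], 0.36)]
drawer [([0.6019, -0.278, 0.0328], 0.71), ([0.6459, 0.058, 0.0472], 0.56), ([0.3346, 0.2105, 0.025], 0.37)]
cabinet [([0.7437, -0.2682, 0.0888], 0.76)]
tray [([0.4987, 0.353, 0.0049], 0.81)]
mat [([0.5518, 0.1035, 0.0046], 0.66)]
solvent [([0.7084, 0.2645, 0.0886], 0.76)]
objective [([0.7522, 0.1486, 0.0466], 0.53), ([0.5062, 0.3562, 0.0044], 0.22)]
gauge [([0.7566, 0.0361, 0.0183], 0.73)]
dish [([0.3498, 0.0951, 0.0121], 0.64), ([0.6023, -0.2761, 0.027
[... 1278 characters left out ...]
9], 0.47)]
{'clock': 1.3, 'joint_positions': array([-5.19917439e+01,  2.20424033e+01,  4.52962186e-01, -9.63877802e-04,
       -6.84107232e+01, -1.48162279e+01]), 'qvel': array([ 0.06030677,  0.09406153, -0.14351465, -0.01707241,  0.01361533,
        0.01277725]), 'joint_torque': array([ 3.83704673e-04, -3.90473771e+01,  1.87628031e+01,  4.22457397e+00,
        1.55798154e-02, -2.34790116e-05]), 'position': array([ 0.24615083, -0.57446771,  0.22254224]), 'tool_rot': array([ 1.79999612e+02,  8.24419173e-04, -1.56808326e+02]), 'force': array([0.21460937, 0.23832242, 0.25642665]), 'wrist_torque': array([-0.00823036, -0.02192021, -0.00350952]), 'finger_force': 0.0, 'opening': 0.9992556274382293}
```

View pics/top0.png

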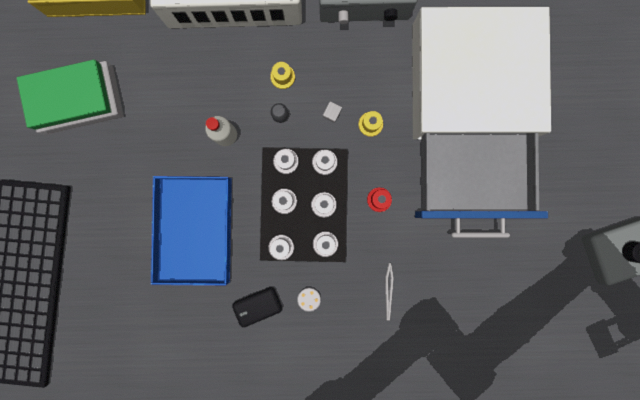

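View pics/side0.png

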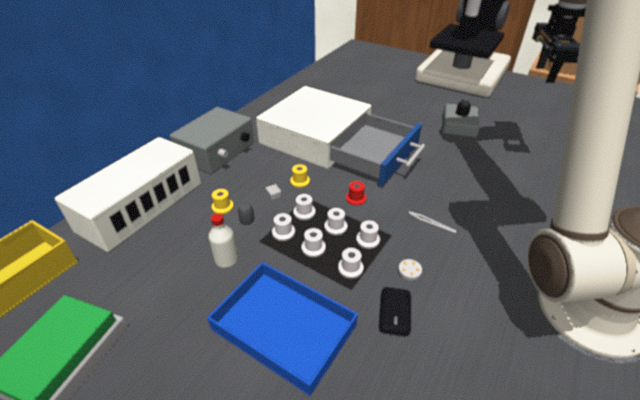

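The mat (261–348, 148–262) carries six bare-metal hubs, in the top picture at (286,160), (325,161), (284,201), (323,204), (281,247), (326,244). The yellow (282,74), (371,123) and red (379,199) spools off the mat are look-alikes. The drawer front is at (482,214), its handle at (481,235), and the blue tray at (191,230).

```bash
cat > h.py <<'E'
from workcell import env
import numpy as np, cv2
from scipy.spatial.transform import Rotation as R
def unproj(f,px,z):
    px=np.atleast_2d(px).astype(float)
    d=np.c_[(px[:,0]-f["cx"])/f["fx"],-(px[:,1]-f["cy"])/f["fy"],-np.ones(len(px))]
    d=R.from_euler("xyz",f["orientation"],degrees=True).apply(d)
    p=np.asarray(f["position"]); return p+d*((z-p[2])/d[:,2])[:,None]
def proj(f,P):
    q=R.from_euler("xyz",f["orientation"],degrees=True).inv().apply(np.atleast_2d(P)-f["position"])
    return np.c_[f["cx"]+f["fx"]*q[:,0]/-q[:,2],f["cy"]-f["fy"]*q[:,1]/-q[:,2]]
def dot(f,xy,ztop=0.047,r=9):
    """refine a hub centre from the dark dot on its bright top"""
    u,v=proj(f,[xy[0],xy[1],ztop])[0]; u0,v0=int(round(u)),int(round(v))
    g=f["image"].max(2)[v0-r:v0+r+1,u0-r:u0+r+1].astype(float)
    t=(g<130).astype(np.uint8)
    n,_,s,c=cv2.connectedComponentsWithStats(t)
    k=[i for i in range(1,n) if 6<=s[i,4]<=90 and s[i,0]>0 and s[i,1]>0 and s[i,0]+s[i,2]<2*r+1 and s[i,1]+s[i,3]<2*r+1]
    if not k: return None
    i=min(k,key=lambda i:np.hypot(*(c[i]-r)))
    return unproj(f,c[i]+[u0-r,v0-r],ztop)[0][:2]
def bare(f,xy):
    u,v=proj(f,[xy[0],xy[1],.047])[0].astype(int)
    p=f["image"][v-12:v+13,u-12:u+13].reshape(-1,3).astype(int)
    return ((p.max(1)>140)&(np.ptp(p,axis=1)>70)).mean()<.1
def hubs(f=None,verbose=False):
    f=f or env.grab_frame("top"); out=[]
    for d in env.search_frame(f,"hub_a"):
        x,y,z=d["xyz"]
        if bare(f,(x,y)) and d["score"]>.3 and .03<z<.065: 
            q=dot(f,(x,y)); 
            if verbose: print(np.round((x,y,z),3),round(d["score"],2),q)
            out.append(q if q is not None else np.array([x,y]))
    return out,f
E
python3 - <<'E'
from h import *
H,f=hubs(verbose=True)
im=f["image"]; hsv=cv2.cvtColor(im,cv2.COLOR_BGR2HSV)
blue=cv2.inRange(hsv,(100,120,50),(125,255,255))
n,l,s,c=cv2.connectedComponentsWithStats(blue)
for i in range(1,n):
    if s[i,4]>150:
        pts=np.argwhere(l==i)[:,::-1]; print(s[i],cv2.minAreaRect(pts.astype(np.float32)))
print("tray rim far corners",unproj(f,[[153,177],[152,283],[229,285],[231,177]],.04).round(3).tolist())
print("roof R",unproj(f,[[549,9],[550,131],[421,133]],.09).round(4).tolist())
print("front top edge",unproj(f,[[417,211],[547,211],[417,217],[547,217]],.078).round(4).tolist())
print("handle",unproj(f,[[453,236],[508,236]],.0525).round(4).tolist())
a=cv2.resize(im[110:260,250:400],(600,600),interpolation=3); b=im[120:250,405:560]
cv2.imwrite("pics/hubs.png",a); cv2.imwrite("pics/dr.png",cv2.resize(b,None,fx=5,fy=4.6,interpolation=3)[:600,:800])
E
```

```text
[0.645 0.134 0.045] 0.88 [0.63784431 0.12963478]
[0.567 0.148 0.044] 0.72 [0.56482015 0.14819279]
[0.643 0.056 0.046] 0.68 [0.64902199 0.05716526]
[0.47  0.057 0.049] 0.68 [0.4692209  0.06032955]
[0.465 0.151 0.047] 0.62 [0.46366084 0.15718911]
[ 151  176   81  110 8567] ((190.8104248046875, 230.2550048828125), (79.07035827636719, 108.72779083251953), 0.9240452647209167)
[415 211 133   8 927] ((481.0, 214.5), (7.0, 132.0), 90.0)
tray rim far corners [[0.621, 0.424, 0.04], [0.396, 0.429, 0.04], [0.388, 0.266, 0.04], [0.617, 0.257, 0.04]]
roof R [[0.9394, -0.4042, 0.09], [0.6906, -0.3968, 0.09], [0.6927, -0.1374, 0.09]]
front top edge [[0.5357, -0.1274, 0.078], [0.5298, -0.3908, 0.078], [0.5235, -0.1271, 0.078], [0.5176, -0.3904, 0.078]]
handle [[0.4819, -0.2064, 0.0525], [0.4794, -0.3208, 0.0525]]
```

View pics/dr.png

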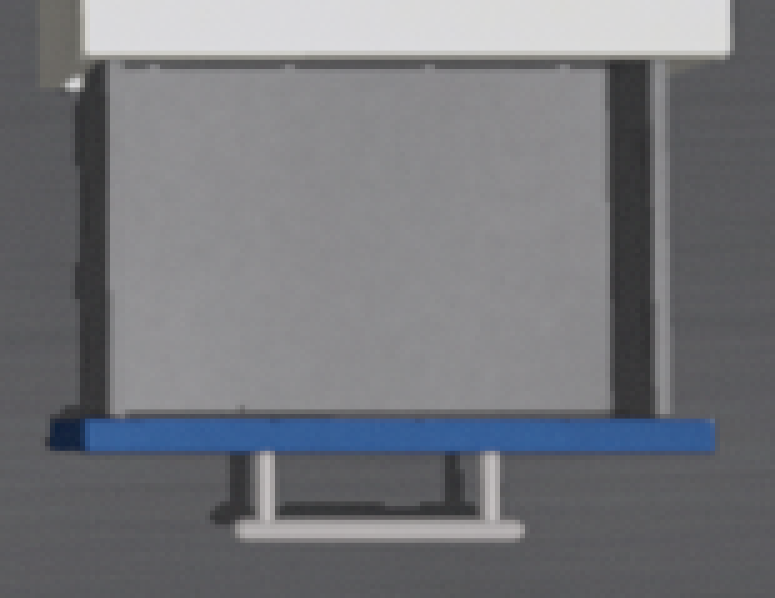

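View pics/hubs.png

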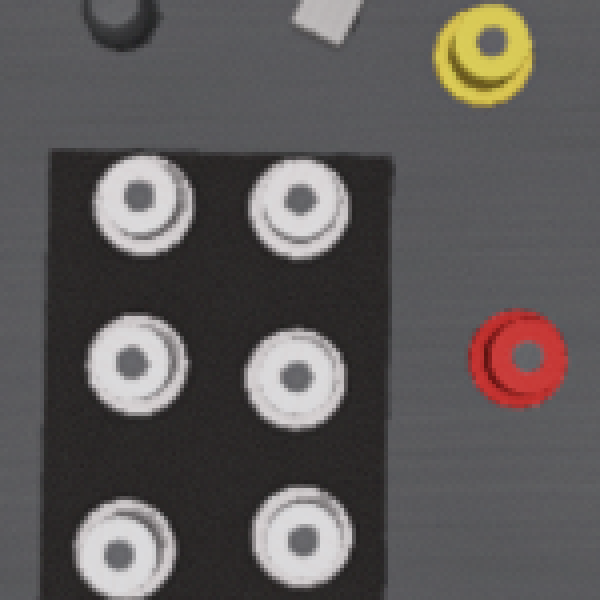

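```bash
cat >> h.py <<'E'
T=np.zeros((25,25),np.float32); yy,xx=np.mgrid[-12:13,-12:13]; T[:]=0; 
rr=np.hypot(xx,yy); T[(rr<9.3)]=1; T[rr<4]=.35; M=(rr<9.3).astype(np.float32)
def tops(f,ztop=.047,thr=.75):
    """hub tops (bright disk with dark dot): world xy, score"""
    g=f["image"].min(2).astype(np.float32)
    s=cv2.matchTemplate(g,T,cv2.TM_CCOEFF_NORMED,mask=M); s[~np.isfinite(s)]=-1
    out=[]
    while len(out)<25:
        _,m,_,(u,v)=cv2.minMaxLoc(s)
        if m<thr: break
        cu,cv_=u+12,v+12
        ring=g[cv_-12:cv_+13,cu-12:cu+13][(rr>5.5)&(rr<8.5)]
        if np.median(ring)>140:
            w=np.clip(s[max(v-1,0):v+2,max(u-1,0):u+2]-m+.08,0,None); a,b=np.mgrid[:w.shape[0],:w.shape[1]]
            p=[cu+(w*b).sum()/w.sum()-1,cv_+(w*a).sum()/w.sum()-1]
            out.append((*unproj(f,p,ztop)[0][:2],m))
        s[max(v-8,0):v+9,max(u-8,0):u+9]=-1
    return np.array(out).reshape(-1,3)
def onmat(): 
    f=env.grab_frame("top"); t=tops(f)
    return t[(t[:,0]>.38)&(t[:,0]<.74)&(t[:,1]>-.03)&(t[:,1]<.235)],f
E
python3 - <<'E'
from h import *
t,f=onmat(); print(t.round(4)); print(tops(f).round(3))
E
```

```text
[[0.4687 0.0602 0.9311]
 [0.4638 0.1577 0.9271]
 [0.5549 0.0618 0.9218]
 [0.5648 0.1491 0.9093]
 [0.6498 0.0575 0.9005]
 [0.6529 0.1433 0.8929]]
[[0.469 0.06  0.931]
 [0.464 0.158 0.927]
 [0.555 0.062 0.922]
 [0.565 0.149 0.909]
 [0.65  0.057 0.901]
 [0.653 0.143 0.893]]
```

```bash
cat >> h.py <<'E'
UP=.2; OP=.7
c,s=np.cos(np.radians(-1.2)),np.sin(np.radians(-1.2)); EX=np.array([c,s]); EY=np.array([-s,c])
F=np.array([.534,-.265]); TR=np.array([.506,.347])
DS=[F+EX*a+EY*b for a,b in((.097,.053),(.097,-.053),(.035,.053),(.035,-.053))]
TS=[TR+EX*a+EY*b for a,b in((.055,.042),(-.055,.042),(.055,-.042),(-.055,-.042),(0,0))]
def fz():
    env.dwell(.25); v=[]
    for _ in range(4): v.append(env.read_state()["force"][2]); env.dwell(.03)
    return np.mean(v)
def pick(x,y):
    env.gripper_to(OP)
    env.move_straight([x,y,UP],[180,0,-90],rate=.4)
    env.move_straight([x,y,.1],rate=.3); f0=fz()
    hit=env.move_straight([x,y,.017],rate=.15,force_limit=8)
    env.gripper_to(0,grasp_force=25); o=env.read_state()["opening"]
    env.move_straight([x,y,.1],rate=.2); f1=fz(); st=env.read_state()
    print("pick",np.round([x,y],3),"hit",hit,"open mm",round(o*87,1),"dF",round(f1-f0,2),"grip",np.round(st["finger_force"],1),flush=True)
    return f0-f1,o*87
def place(p,zf,yaw):
    env.move_straight([env.read_state()["position"][0],env.read_state()["position"][1],UP],rate=.4)
    env.move_straight([*p,UP],[180,0,yaw],rate=.4)
    env.move_straight([*p,zf+.04],rate=.3)
    hit=env.move_straight([*p,zf+.0125],rate=.06,force_limit=4)
    z=env.read_state()["position"][2]; env.gripper_to(OP)
    env.move_straight([*p,UP],rate=.3)
    print(" placed",np.round(p,3),"hit",hit,"z",round(z,4),"t",round(env.read_state()["clock"],1),flush=True)
E
python3 - <<'E'
from h import *
env.gripper_to(OP); env.goto([.4687,.0602,UP],[180,0,-90]); print(env.read_state()["clock"],env.read_state()["joint_positions"].round(1))
print(pick(.4687,.0602)); print(env.read_state()["clock"])
E
```

```text
4.6 [ 27.    8.2 -22.1   0.  -59.6 -27.1]
pick [0.469 0.06 ] hit False open mm 38.7 dF -4.2 grip 25.0
(np.float64(4.202791118205769), 38.65135372093799)
8.1167
```

```bash
python3 - <<'E'
from h import *
place(DS[0],.026,-181.2)
t,f=onmat(); print(t.round(4)); cv2.imwrite("pics/p1.png",f["image"])
E
```

```text
placed [ 0.632 -0.214] hit True z 0.0401 t 12.7
[[0.4638 0.1577 0.9264]
 [0.5549 0.0618 0.9224]
 [0.5648 0.1491 0.9087]
 [0.6498 0.0575 0.8999]
 [0.6529 0.1433 0.8914]]
```

View pics/p1.png

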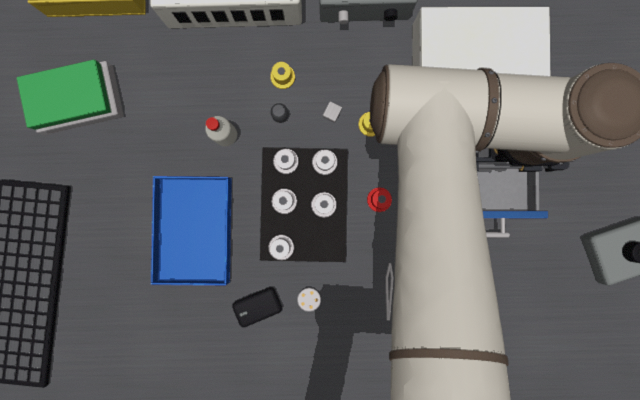

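The picture shows five hubs left on the mat; the first one is under the arm in the drawer. I'll loop over the rest, finding each one again before its pick.

```bash
python3 - <<'E'
from h import *
nd,nt=1,0
for k in range(5):
    t,f=onmat(); 
    if not len(t): print("none seen"); break
    print(len(t),"seen; gap",end=" ")
    i=np.argmin(t[:,0]); x,y=t[i,:2]
    if len(t)>1: print(np.sort(np.hypot(*(t[:,:2]-t[i,:2]).T))[1].round(3))
    w,o=pick(x,y)
    if not 36<o<43 or not(.9<w<2.2 or 3<w<5.3): print("odd"); break
    if w>2.5:
        if nd==4: print("drawer slots full"); break
        place(DS[nd],.026,-181.2); nd+=1
    else: place(TS[nt],.004,-91.2); nt+=1
f=env.grab_frame("top"); cv2.imwrite("pics/p2.png",f["image"]); print(tops(f).round(3))
E
```

```text
5 seen; gap 0.101
pick [0.464 0.158] hit False open mm 38.6 dF -1.06 grip 25.0
 placed [0.562 0.388] hit True z 0.0179 t 21.6
4 seen; gap 0.088
pick [0.555 0.062] hit False open mm 38.9 dF -1.64 grip 25.0
 placed [0.452 0.39 ] hit True z 0.018 t 29.9
3 seen; gap 0.088
pick [0.565 0.149] hit False open mm 38.6 dF -1.71 grip 25.0
 placed [0.56  0.304] hit True z 0.018 t 37.5
2 seen; gap 0.086
pick [0.65  0.057] hit False open mm 38.9 dF -4.65 grip 25.0
 placed [ 0.63 -0.32] hit True z 0.0401 t 46.3
1 seen; gap pick [0.653 0.143] hit False open mm 39.1 dF -4.87 grip 25.0
 placed [ 0.57  -0.213] hit True z 0.0402 t 55.9
[[0.56  0.304 0.927]
 [0.562 0.388 0.916]
 [0.452 0.39  0.855]]
```

View pics/p2.png

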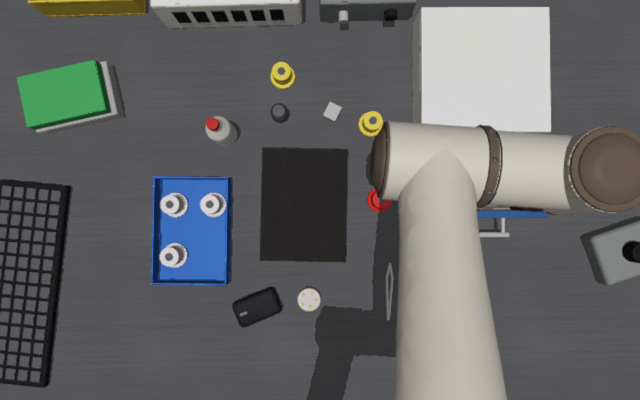

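The mat is empty and three hollow hubs stand in the tray at (173,204), (213,204) and (173,255). Next I move clear and check the drawer.

```bash
python3 - <<'E'
from h import *
env.move_straight([.43,-.15,.2],[180,0,-181.2],rate=.3)
env.gripper_to(0)
f=env.grab_frame("top"); print(tops(f,.07).round(3)); g=env.grab_frame("side")
a=cv2.resize(f["image"][100:260,400:560],(400,400)); b=cv2.resize(g["image"][80:200,250:430],(600,400))[:,:400]
b=cv2.resize(g["image"][80:240,240:440],(400,400))
cv2.imwrite("pics/p3.png",np.hstack([a,b]))
E
```

```text
[[ 0.56   0.298  0.929]
 [ 0.631 -0.319  0.919]
 [ 0.57  -0.212  0.917]
 [ 0.562  0.38   0.917]
 [ 0.634 -0.213  0.882]
 [ 0.454  0.383  0.856]]
```

View pics/p3.png

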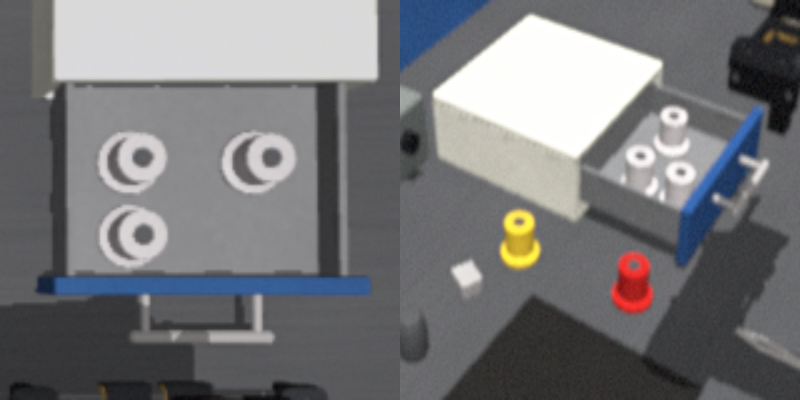

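The drawer holds three upright solid hubs: left crop (140,157), (268,157), (142,235). All are clear of the walls. Now the gentle push.

```bash
python3 - <<'E'
from h import *
h=np.array([.478,-.264]); p0=h-EX*.035
env.move_straight([*p0,.2],rate=.3); env.move_straight([*p0,.041],rate=.2)
def go(d,r,fl):
    p=p0+EX*d; b=env.move_straight([*p,.041],rate=r,force_limit=fl); s=env.read_state()
    print(d,b,"along",((s["position"][:2]-p0)@EX).round(4),"F",s["force"].round(2),"t",round(s["clock"],1),flush=True); return b
env.dwell(.2); print(env.read_state()["force"].round(2))
go(.035,.04,None)
if not go(.16,.05,12): go(.20,.02,10)
env.dwell(.3); print(env.read_state()["force"].round(2))
f=env.grab_frame("top"); g=env.grab_frame("side")
cv2.imwrite("pics/p4.png",cv2.resize(g["image"][80:240,240:440],(600,480)))
E
```

```text
[0.98 0.33 0.49]
0.035 False along 0.035 F [-0.94  0.54 -0.78] t 60.6
0.16 False along 0.1599 F [-0.92  0.59 -0.43] t 63.3
0.2 True along 0.1817 F [ 0.87  0.3  -0.14] t 64.5
[-1.09 -0.03 -0.62]
```

View pics/p4.png

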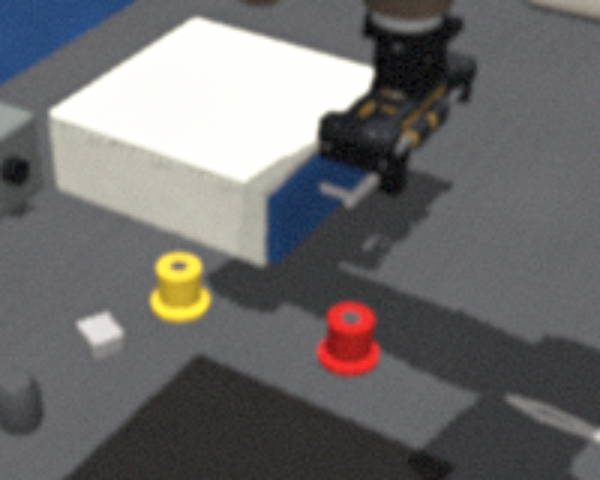

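The front looks flush. I'll press once more to confirm it is seated, then retreat and measure.

```bash
python3 - <<'E'
from h import *
s=env.read_state()["position"][:2]
def go(p,r,fl=None):
    b=env.move_straight([*p,.041],rate=r,force_limit=fl); q=env.read_state(); print(b,((q["position"][:2]-s)@EX).round(4),q["force"].round(1))
go(s+EX*.015,.015,10)
go(s-EX*.05,.1)
env.move_straight([*(s-EX*.05),.2],rate=.3); env.move_straight([.42,-.12,.25],rate=.3)
f=env.grab_frame("top"); g=env.grab_frame("side")
print(tops(f).round(3)); print([(t,[np.round(d["xyz"],3).tolist() for d in env.search_frame(f,t)[:1]]) for t in("solvent","objective","gauge","dish","tweezers","mouse")])
a=cv2.resize(f["image"][90:190,400:560],(640,400),interpolation=3)
cv2.imwrite("pics/p5.png",a); cv2.imwrite("pics/p6.png",f["image"])
E
```

```text
True 0.0018 [-0.1 -0.5  0.3]
False -0.0493 [0.1 0.1 0.3]
[[0.56  0.304 0.928]
 [0.562 0.388 0.917]
 [0.452 0.39  0.856]]
[('solvent', [[0.706, 0.264, 0.085]]), ('objective', [[0.75, 0.148, 0.047]]), ('gauge', [[0.755, 0.037, 0.018]]), ('dish', [[0.359, 0.099, 0.011]]), ('tweezers', [[0.394, -0.075, 0.01]]), ('mouse', [[0.337, 0.211, 0.025]])]
```

View pics/p5.png

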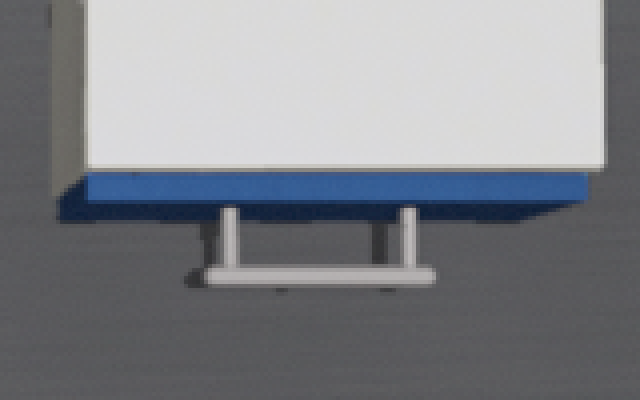

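View pics/p6.png

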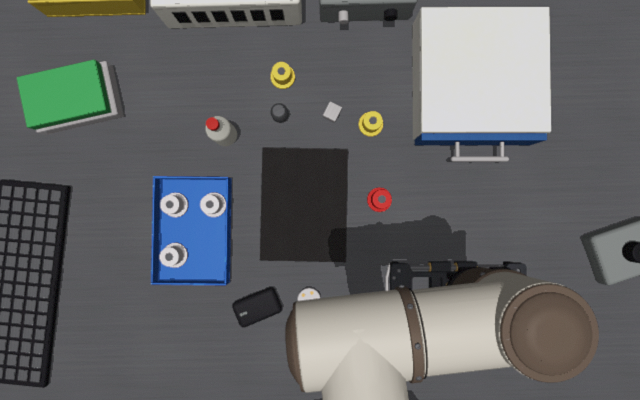

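The drawer front's outer edge is at x≈0.677, against a home position of about 0.676, and there is no gap at the roof. The three light hubs stand in the tray and the bystanders are where they were.

```bash
python3 -c "
from h import *
print(env.close_job(), env.read_state()['clock'])"
```

```text
the job is handed in; nothing more can be done
the job is handed in; nothing more can be done
```

The job is handed in: three solid hubs stand in the drawer, which is pushed home and looked flush in the last picture. Three hollow hubs stand upright in the blue reject tray, and nothing else was moved.

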